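Find the high spot of a bent feed roller on bench centres

TASK

The feed roller on the bench centres has a bent shaft. Slide the dial gauge up to the roller by the knob on its carriage until the needle has gone about half way round, then turn the roller with light fingertip strokes, watching the needle, and leave it at rest with its high spot against the plunger, that is with the needle at the furthest it reaches in a whole turn. Set the fingertip down slowly and do not lean on the roller, do not run the plunger to the end of its travel, and leave the things standing about where they are.

Things in the scene. Friction and masses are not known exactly. Their poses are not given: they have to be found in the camera images.
- bench_centres: Bench centres: grey bed 84 (x) by 310 mm (y), fixed, origin under its middle, z up. y runs along the roller from headstock to tailstock (at +y, black end knob and small lever), x from the roller to the gauge on a 72 mm wide arm reaching x = 212 mm. The stocks stand at y = 99 to 145 mm either side, 99 mm high (the lever 115 mm).
- axis_mid (a point): Point on the line of the two centres midway along the roller, 80 mm above the bench; axes as bench_centres; the roller turns about its y axis. Roller: soft black rubber, diameter 50 mm, 120 mm long, on a bent steel shaft: the middle line of the rubber is 2 mm off the line of centres, in a direction not known. It turns either way without end and stays where it is left.
- roller_top (a point): Fixed point straight above the line of centres, 25 mm over it and 20 mm to -y of the roller's middle: mean top of the rubber, which lies up to 2 mm above or below it as the roller is turned. Turning takes about 2 N along the rim: a fingertip lowered slowly on to it, pressed on with 4 to 8 N and moved along x drags it round; a lighter one slips. Pressing in costs 3 to 10 N per mm; over 20 N harms the shaft.
- gauge_knob (a point): Middle of the upright black grip knob on the gauge carriage behind the dial: diameter 20 mm, from 58 to 88 mm above the bench, this point at 74 mm; moves with the carriage. The dial's rear edge is 35 mm in front of the knob's middle.
- dial_centre (a point): Middle of the gauge's white dial, 58 mm across, face up 90 mm above the bench, with a black needle; moves with the carriage, between the roller and the grip knob.
- plunger_tip (a point): Foremost point of the plunger's round steel tip (6.4 mm). It points to -x of bench_centres at the roller, 80 mm above the bench, 25 mm to +y of the roller's middle. While it rides on the rubber it is 22.7 to 26.7 mm (it sinks in 0.3 mm) behind the line of centres along x; the most is the high spot.
- carriage (a joint): Slide of the gauge carriage on its rail, m: 0 right back, growing as it goes to the roller (along -x of bench_centres), at most 0.034. Stiff, about 5 N to move; stays where it is left. At 0 the free plunger tip is 45 mm behind the line of centres.
- plunger (a joint): How far the plunger is pressed into the gauge, m: 0 free, 0.012 the end of its travel; sprung, 1.0 N free to 1.7 N at the end. One turn of the roller swings it by 4 mm, once in and once out.
- needle (a joint): Angle of the dial needle, rad, geared to the plunger: one full turn (6.283) for 12 mm, 0.52 rad per mm, growing clockwise seen from above. At 0 (plunger free) it points to the roller, half way round (3.14, plunger in 6 mm) to the grip knob.
- threadlock: Bystander: small red bottle with a white nozzle, 25 mm across, 72 mm high, standing behind the headstock; origin under its middle.
- solder_spool: Bystander: spool of solder wire with black flanges, 49 mm across, 36 mm high, behind the tailstock; origin under its middle.
- note_pad: Bystander: blue note pad 81 x 106 x 11 mm lying beside the headstock; origin under its middle.
- marker_black: Bystander: black marker 130 mm long, lying on the note pad; origin under its middle.

How it is judged:
On the way:
1. the gauge has been slid up so that the plunger is pressed in about half way (4.5 to 7.5 mm) (value of joint plunger between 0.0045 and 0.0075 m), for 0.2 s.
At the end, for the whole second after the job is handed in: Hands off, plunger still pressed in at least 3.5 mm and short of its end, roller at rest with its high spot against the plunger: plunger within about 0.25 mm (0.13 rad of the needle) of the furthest it reaches in a whole turn (x of plunger_tip in the frame of bench_centres above 0.02635 m and value of joint plunger between 0.0035 and 0.0117 m and velocity of joint plunger between -0.001 and 0.001 m/s); the robot touches nothing.
It fails at once if the hand bears on the roller with more than 20 N (contact force between any of the fingers, the arm and roller_c0 above 20 N).
It fails at once if the plunger is run to the end of its travel (value of joint plunger above 0.0117 m).
It fails at once if the threadlock bottle, solder spool, note pad or marker is moved by more than 30 mm (distance of any of threadlock, solder_spool, note_pad, marker_black from where it was at the start of the episode above 0.03 m).
It also fails if it takes over 72 s, if anything falls off the work surface, if the arm or the gripper's body presses on something with over 40 N, if the wrist force passes 120 N, or if a joint passes its speed limit or range.

ROBOT

A 6-joint arm with a two-finger parallel gripper is mounted at the origin on a cart in front of the work surface, level with it; the furniture and walls round the work are solid. World frame = base frame: x ahead of the robot, y to its left, z up, the work surface at z = 0. Lengths are in m, angles in rad, forces in N, time in s.
With the tool pointing down it reaches from about 0.3 to 0.875 m from the base axis. Payload 6.4 kg.
Tool frame: the origin (TCP) lies at the centre of the arm's flange, where the gripper is bolted on; the fingertips stand 173 mm ahead of it and the grasp point (between the pads) lies 155 mm ahead of it; z points along the fingers, x is the direction in which the jaws open and shut, and the axes are right-handed (so a half turn about z gives the same grasp; the last joint's range is limited). The gripper opens to 85 mm and grips with 20 to 120 N. Pads are 22 mm wide; open, the fingers measure 114 mm over their backs; the gripper's body (76 mm by 85 mm) begins 54 mm behind the grasp point. The pads swing forward as they close: fully open they stand 13 mm farther back than shut.
Start: joints at [-1.39, 0.181, 1.607, -0, 1.354, -0.206], TCP at [0.217, -0.533, 0.405] pointing down, gripper open.
Joint ranges: [-2.99, 2.99], [-0.89, 2.07], [0.3, 2.58], [-1.14, 4.28], [0, 2.63], [-3.12, 3.12]. Speed limits (rad/s): [2.57, 2.57, 3.01, 3.14, 3.14, 3.14].

INTERFACE

Orientations are given as a unit quaternion [w, x, y, z].
In Python, from bench import ctrl gives the robot as it stands. The module is installed in compiled form; this text tells all that it offers.
- The arm moves only by the tool move_arm, never from a script. Its argument "moves" is a list of rows, each an object of numbers: "gripper": the opening in per cent of the stroke, from 0 (shut) to 100 (fully open); "x", "y", "z": the shift along the tool's x, y, z in cm; "roll": the turn about the tool's z in degrees. In form: [{"gripper": .., "x": .., "y": .., "z": .., "roll": ..}, ...]. A call has 1 to 5 rows; each row shifts and turns the commanded pose from where the row before left it, along the tool's axes as they then stand; what a row does not reach is not made up. A row lasts 1/8 s, in which the tool goes at most 62.5 mm and 10.7 degrees, less where a joint would pass 70% of its speed; a pose out of reach is approached as far as the arm can. A call is refused whole if a number of a shift passes 6.25 or a number of a turn 10.7, either way. A call with a gripper value outside its range is refused whole. The fingers move at their own pace and stop on an object; the grip force is fixed at half the most. Time passes only in rows, so rows that do not move let the fingers close. It gives the time, the measured TCP pose, the force and the opening at its end, in the units of the state.
- ctrl.get_obs(): the state, without advancing time (a new reading comes with each control period).
- ctrl.camera(name): name is "scene" or "top" or "wrist"; returns a dict with "img" (384x512x3 uint8, red, green, blue), "fx", "fy", "cx", "cy" (pixels), "D" ([k1, k2, p1, p2, k3] as OpenCV has them; the pictures are not rectified), "world_from_camera" (4x4, takes a point from camera to world coordinates); the wrist camera has in their place "tool_from_camera" (4x4, takes a point from camera to tool coordinates, whose origin is the TCP and whose axes are the tool frame's). Camera axes: x right, y up, looking along -z (the intrinsics and any distortion apply to the point x, -y, -z); pixel columns grow to the right and rows downward; lengths in m; the calibration is good to about 2 mm. A picture is of the moment at which its call begins: read the wrist's pose just before it. There is no depth.
- ctrl.hand_in(): hands the job in, once; it reports no verdict.
The state is a dict: "time_s": time; "q": joint angles; "dq": joint speeds; "joint_efforts": joint torques, N m; "eef_pos": TCP position; "eef_rot": TCP orientation; "wrist_force": force on the tool from outside, world axes, zero at the start; "torque": the same for the moment, N m; "opening": opening from 0.0 (shut) to 1.0 (fully open).
Only numpy, scipy, OpenCV 4.12 (cv2) and the standard library are available. Lean on these libraries where they do the work, as an engineer would, in place of code of your own. Each camera call takes 0.05 s, during which the arm holds its last target. There are 200 camera calls.

## Working session

There is one attempt and no reset: what is moved stays moved. The work goes in short steps, Python scripts to look and compute and a tool call to move; the robot and the scene stay as the last step left them, time stands still between calls to the robot, and variables do not carry over. Pictures are saved under pics/ and viewed, about 8 in all and at most 12, crops included, and the job is handed in when it is done.

Besides the shell and the picture viewer there is one more tool, called as a command line: name --argument value ..., lists and objects as JSON in quotes. move_arm: Moves the arm, as the interface text tells. Its arguments: {"type":"object","properties":{"moves":{"type":"array","items":{"type":"object","properties":{"gripper":{"type":"number"},"x":{"type":"number"},"y":{"type":"number"},"z":{"type":"number"},"roll":{"type":"number"}}}}},"required":["moves"]}

```bash
mkdir -p pics; cat > h.py <<'E'
import numpy as np,cv2
from bench import ctrl
from scipy.spatial.transform import Rotation as R
def cam(n,save=None):
    o=ctrl.get_obs(); c=ctrl.camera(n)
    if n=='wrist':
        q=o['eef_rot'];T=np.eye(4);T[:3,:3]=R.from_quat([q[1],q[2],q[3],q[0]]).as_matrix();T[:3,3]=o['eef_pos']
        c['T']=T@c['tool_from_camera']
    else: c['T']=np.array(c['world_from_camera'])
    c['K']=np.array([[c['fx'],0,c['cx']],[0,c['fy'],c['cy']],[0,0,1.]]);c['D']=np.array(c['D'],float)
    if save: cv2.imwrite('pics/'+save,c['img'][:,:,::-1])
    return c
def ray(c,u,v,z):
    p=cv2.undistortPoints(np.array([[[u,v]]],float),c['K'],c['D'])[0,0]
    d=c['T'][:3,:3]@np.array([p[0],-p[1],-1]);o=c['T'][:3,3]
    return o+d*(z-o[2])/d[2]
def proj(c,P):
    P=np.atleast_2d(P);q=(P-c['T'][:3,3])@c['T'][:3,:3];q=q*[1,-1,-1]
    return cv2.projectPoints(q,np.zeros(3),np.zeros(3),c['K'],c['D'])[0][:,0]
E
python3 - <<'E'
from h import *
a=cam('scene');b=cam('top')
cv2.imwrite('pics/a.png',cv2.resize(a['img'],(800,600),interpolation=cv2.INTER_CUBIC)[:,:,::-1])
cv2.imwrite('pics/b.png',cv2.resize(b['img'],(800,600),interpolation=cv2.INTER_CUBIC)[:,:,::-1])
for c in(a,b):print(c['T'].round(3),c['K'],c['D'])
o=ctrl.get_obs();print(o['time_s'],o['eef_pos'],o['eef_rot'],o['wrist_force'],o['opening'])
E
```

```text
[[ 0.808  0.453 -0.375  0.164]
 [-0.588  0.633 -0.503 -0.445]
 [ 0.009  0.628  0.778  0.887]
 [ 0.     0.     0.     1.   ]] [[441.08222052   0.         259.98800572]
 [  0.         441.08222052 187.5619265 ]
 [  0.           0.           1.        ]] [0.04359935 0.         0.         0.         0.        ]
[[-0.005  0.999 -0.046  0.51 ]
 [-1.    -0.005 -0.009  0.074]
 [-0.01   0.046  0.999  1.072]
 [ 0.     0.     0.     1.   ]] [[373.53349221   0.         255.17915689]
 [  0.         373.53349221 189.95609166]
 [  0.           0.           1.        ]] [0.01848139 0.         0.         0.         0.        ]
0.1 [ 0.21689388 -0.53227963  0.40387347] [-5.71518844e-04  8.29844381e-01 -5.57994329e-01 -5.52232486e-04] [-0.76630837  0.46872322 -0.23455872] 0.997264934104234
```

View pics/b.png

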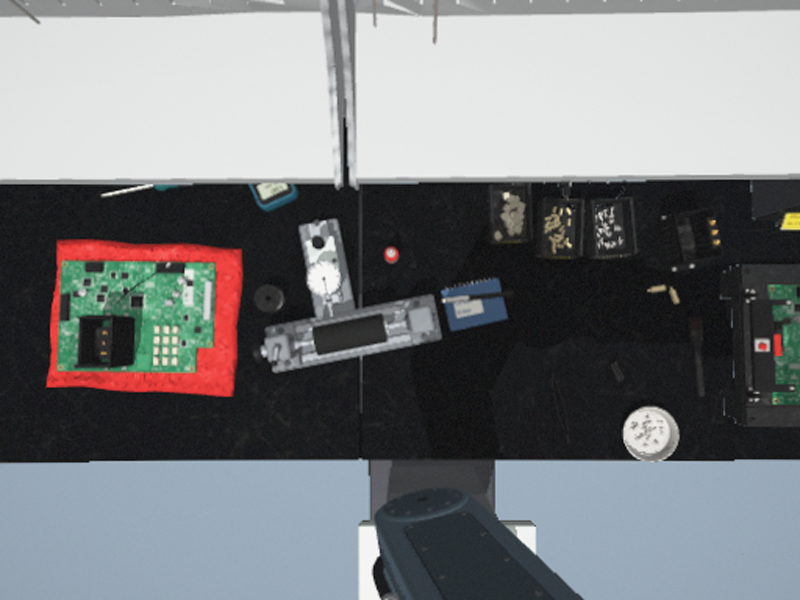

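View pics/a.png

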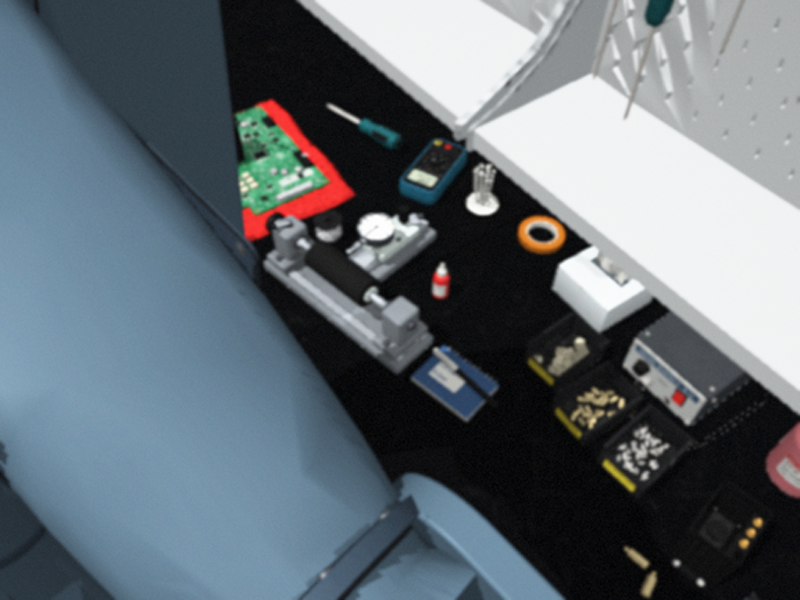

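```bash
python3 - <<'E'
from h import *
b=cam('top')
s=.64
for n,u,v,z in[('knob',319,242,.088),('dial',323.5,277,.09),('roll',349.5,334,.095),('rollL',315,340,.09),('rollR',384,327,.09),('stockL',277,350,.099),('stockR',424,318,.099),('bott',391,254,.06),('shelf',250,183,.3)]:
    print(n,ray(b,u*s,v*s,z).round(3))
cv2.imwrite('pics/c.png',cv2.resize(b['img'][130:250,150:310],(800,600),interpolation=cv2.INTER_CUBIC)[:,:,::-1])
E
```

```text
knob [0.65  0.218 0.088]
dial [0.59 0.21 0.09]
roll [0.494 0.166 0.095]
rollL [0.484 0.224 0.09 ]
rollR [0.505 0.108 0.09 ]
stockL [0.468 0.286 0.099]
stockR [0.52  0.041 0.099]
bott [0.632 0.097 0.06 ]
shelf [0.7   0.279 0.3  ]
```

View pics/c.png

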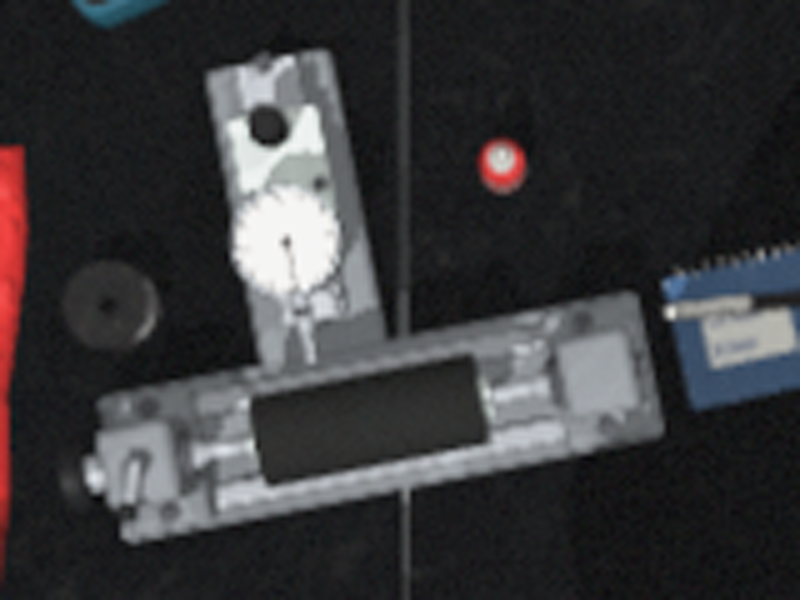

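```bash
cat > fit.py <<'E'
from h import *
from scipy.optimize import least_squares
c=cam('top')
f=lambda u,v:np.array([150+(u+.5)/5-.5,130+(v+.5)/5-.5])
# crop px ; bench coords (x may depend on xd)
obs=[((595,370),(0,-.122,.099)),((140,465),(0,.122,.099)),((252,400),(0,.06,None)),((268,125),('k',.025,.088)),((287,242),('d',.025,.09)),((310,358),(.045,.025,.083)),((395,490),None)]
P=[o for o in obs if o[1] and o[1][2]]
def res(p):
    x,y,a,xd=p;r=[]
    for (u,v),(X,Y,Z) in P:
        X=xd if X=='d' else xd+.064 if X=='k' else X
        w=[x+X*np.cos(a)-Y*np.sin(a),y+X*np.sin(a)+Y*np.cos(a),Z]
        r+=list(proj(c,w)[0]-f(u,v))
    return np.array(r)
s=least_squares(res,[.494,.166,.2,.1]);print(s.x.round(4),np.degrees(s.x[2]));print(s.fun.reshape(-1,2).round(2))
x,y,a,xd=s.x
B=lambda X,Y:np.array([x+X*np.cos(a)-Y*np.sin(a),y+X*np.sin(a)+Y*np.cos(a)]).round(4)
print('knob',B(xd+.064,.025),'rtop',B(0,-.02),'dial',B(xd,.025))
# shelf corner
s2=cam('scene')
u=[(345*.64,187*.64),(467*.64,133*.64)]
O=[];Dv=[]
for cc,(a1,b1) in zip((c,s2),u):
    p=ray(cc,a1,b1,0);O.append(cc['T'][:3,3]);d=p-O[-1];Dv.append(d/np.linalg.norm(d))
t=np.linalg.lstsq(np.stack([Dv[0],-Dv[1]],1),O[1]-O[0],rcond=None)[0]
print('shelf',O[0]+t[0]*Dv[0],O[1]+t[1]*Dv[1])
E
python3 fit.py
```

```text
[0.4932 0.1658 0.1961 0.1014] 11.23770020586898
[[ 0.84  1.06]
 [-0.08  0.82]
 [-0.74  0.01]
 [ 0.04  0.13]
 [-0.08 -2.06]]
knob [0.6506 0.2226] rtop [0.4971 0.1462] dial [0.5878 0.2101]
shelf [0.70379738 0.15678644 0.25619158] [0.7123725  0.15034063 0.25757205]
```

move_arm --moves '[{"roll":5.4,"gripper":60},{"roll":5.4}]'

```text
validation failed for argument at $.mo...
```

move_arm --moves '[{"gripper":60,"x":0,"y":0,"z":0,"roll":5.5},{"gripper":60,"x":-3.8,"y":0,"z":0,"roll":5.4},{"gripper":60,"x":-3.8,"y":-3.3,"z":0,"roll":0},{"gripper":60,"x":-3.8,"y":-3.3,"z":0,"roll":0},{"gripper":60,"x":-3.8,"y":-3.3,"z":0,"roll":0}]'

```text
time_s: 0.88
eef_pos: [0.2812, -0.3636, 0.4047]
eef_rot: [-0.0, 0.773, -0.635, 0.0]
wrist_force: [0.7, 0.8, 0.5]
opening: 0.603
```

move_arm --moves '[{"gripper":60,"x":-4.2,"y":-3.5,"z":0,"roll":0},{"gripper":60,"x":-4.2,"y":-3.5,"z":0,"roll":0},{"gripper":60,"x":-4.2,"y":-3.5,"z":0,"roll":0},{"gripper":60,"x":-4.2,"y":-3.5,"z":0,"roll":0},{"gripper":60,"x":-4.2,"y":-3.5,"z":0,"roll":0}]'

```text
time_s: 1.5
eef_pos: [0.412, -0.1231, 0.405]
eef_rot: [-0.0, 0.773, -0.634, 0.0]
wrist_force: [0.1, -0.5, 0.1]
opening: 0.601
```

move_arm --moves '[{"gripper":60,"x":-4.2,"y":-3.5,"z":0,"roll":0},{"gripper":60,"x":-4.2,"y":-3.5,"z":0,"roll":0},{"gripper":60,"x":-4.2,"y":-3.5,"z":0.5,"roll":0},{"gripper":60,"x":-4.2,"y":-3.5,"z":0.5,"roll":0},{"gripper":60,"x":-4.2,"y":-3.5,"z":2,"roll":0}]'

```text
time_s: 2.12
eef_pos: [0.5432, 0.1171, 0.3757]
eef_rot: [-0.001, 0.773, -0.634, 0.001]
wrist_force: [0.1, -0.4, 0.4]
opening: 0.601
```

```bash
python3 - <<'E'
from h import *
w=cam('wrist','w1.png');o=ctrl.get_obs();print(o['eef_pos'],o['wrist_force'],w['tool_from_camera'].round(3),w['K'][0])
E
```

```text
[0.5437778  0.12146377 0.37144073] [-2.93920384  2.05366598 -1.3345798 ] [[ 1.     0.     0.001  0.   ]
 [ 0.    -0.966 -0.258 -0.064]
 [ 0.     0.258 -0.966  0.029]
 [ 0.     0.     0.     1.   ]] [315.9527987    0.         251.17877577]
```

View pics/w1.png

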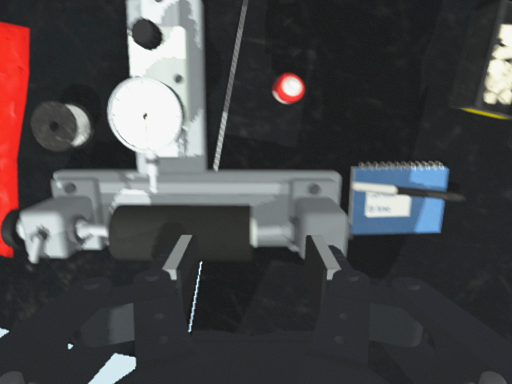

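```bash
python3 - <<'E'
from h import *
w=cam('wrist')
a=np.radians(11.24)
for n,u,v,z in[('knob',147,32,.088),('dial',145.5,116,.09),('rL',109,233,.08),('rR',251,233,.08),('stockR',320,222,.099),('arm edge L',134,170,.02),('tip',154,188,.083)]:
    p=ray(w,u,v,z);d=p[:2]-[.4932,.1658]
    print(n,p.round(4),'bench',(d[0]*np.cos(a)+d[1]*np.sin(a)).round(4),(-d[0]*np.sin(a)+d[1]*np.cos(a)).round(4))
E
```

```text
knob [0.65   0.2236 0.088 ] bench 0.1651 0.0261
dial [0.5882 0.2158 0.09  ] bench 0.1029 0.0306
rL [0.479  0.2404 0.08  ] bench 0.0006 0.0759
rR [0.5051 0.1148 0.08  ] bench 0.0017 -0.0524
stockR [0.533  0.0628 0.099 ] bench 0.0189 -0.1088
arm edge L [0.526 0.244 0.02 ] bench 0.0474 0.0703
tip [0.5297 0.2038 0.083 ] bench 0.0432 0.0302
```

move_arm --moves '[{"gripper":60,"x":-2.6,"y":-4.0,"z":0,"roll":0},{"gripper":60,"x":-2.6,"y":-4.0,"z":0,"roll":0},{"gripper":60,"x":-2.5,"y":-4.0,"z":0,"roll":0},{"gripper":60,"x":0,"y":0,"z":3,"roll":0},{"gripper":60,"x":0,"y":0,"z":2,"roll":0}]'

```text
time_s: 2.85
eef_pos: [0.6444, 0.214, 0.3228]
eef_rot: [0.001, 0.773, -0.634, -0.001]
wrist_force: [0.0, -0.5, -0.5]
opening: 0.601
```

```bash
python3 - <<'E'
from h import *
w=cam('wrist','w2.png');t=cam('top');o=ctrl.get_obs();print(o['eef_pos'],o['wrist_force'],o['time_s'])
print(proj(w,[[.65,.2225,.088],[.588,.2105,.09]]))
im=np.hstack([cv2.resize(w['img'],(400,300)),cv2.resize(t['img'][110:260,130:330],(400,300))])
cv2.imwrite('pics/w2.png',im[:,:,::-1])
E
```

```text
[0.64343581 0.21344278 0.32111972] [-1.303509   -0.80236563  0.65283524] 2.95
[[240.1468868  198.97442843]
 [240.44872124 283.67088349]]
```

View pics/w2.png

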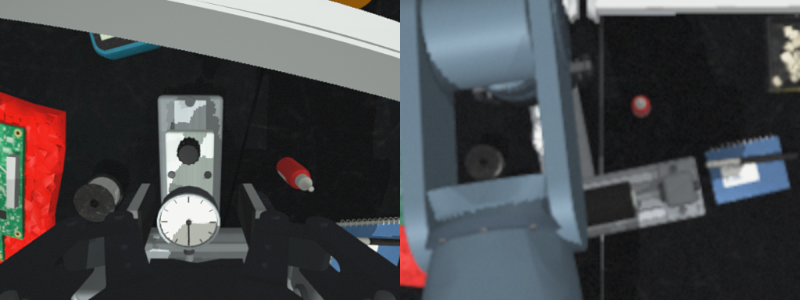

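move_arm --moves '[{"gripper":60,"x":-0.7,"y":-0.5,"z":1.5,"roll":0},{"gripper":60,"x":0,"y":0,"z":1.5,"roll":0},{"gripper":60,"x":0,"y":0,"z":1.5,"roll":0},{"gripper":60,"x":0,"y":0,"z":1.0,"roll":0},{"gripper":60,"x":0,"y":0,"z":0,"roll":0}]'

```text
time_s: 3.58
eef_pos: [0.6478, 0.2219, 0.2683]
eef_rot: [0.001, 0.773, -0.634, -0.001]
wrist_force: [0.3, 0.4, -0.5]
opening: 0.605
```

```bash
python3 - <<'E'
from h import *
w=cam('wrist');t=cam('top');o=ctrl.get_obs();print(o['eef_pos'],o['wrist_force'],o['time_s'])
print(proj(w,[[.65,.2225,.088],[.588,.2105,.09]]))
im=np.hstack([cv2.resize(w['img'],(400,300)),cv2.resize(t['img'][80:230,130:330],(400,300))])
cv2.imwrite('pics/w3.png',im[:,:,::-1])
E
```

```text
[0.64845138 0.22204877 0.26998404] [ 0.38284921  0.35241427 -0.24380633] 3.675
[[250.46368469 236.63596672]
 [249.97667633 341.2321473 ]]
```

View pics/w3.png

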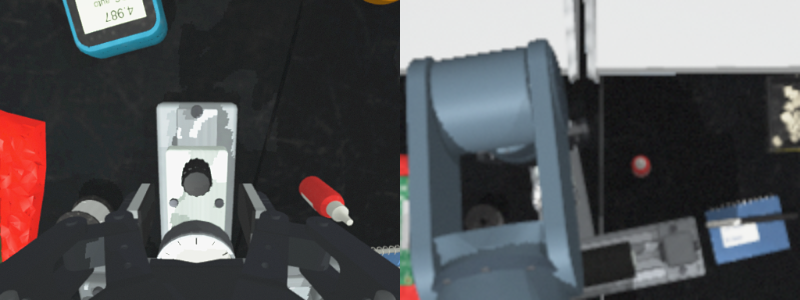

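move_arm --moves '[{"gripper":60,"x":0,"y":0.4,"z":0.8,"roll":0},{"gripper":60,"x":0,"y":0,"z":0.8,"roll":0},{"gripper":60,"x":0,"y":0,"z":0.7,"roll":0},{"gripper":60,"x":0,"y":0,"z":0.7,"roll":0}]'

```text
time_s: 4.18
eef_pos: [0.6443, 0.2213, 0.2391]
eef_rot: [0.0, 0.773, -0.634, -0.0]
wrist_force: [1.2, 0.1, -0.3]
opening: 0.605
```

move_arm --moves '[{"gripper":25,"x":0,"y":0,"z":0,"roll":0},{"gripper":15,"x":0,"y":0,"z":0,"roll":0},{"gripper":15,"x":0,"y":0,"z":0,"roll":0},{"gripper":15,"x":0,"y":0,"z":0,"roll":0}]'

```text
time_s: 4.68
eef_pos: [0.6444, 0.2212, 0.2399]
eef_rot: [-0.0, 0.773, -0.634, 0.0]
wrist_force: [0.6, -1.3, 0.0]
opening: 0.209
```

move_arm --moves '[{"gripper":15,"x":0,"y":0.4,"z":0,"roll":0},{"gripper":15,"x":0,"y":0.5,"z":0,"roll":0},{"gripper":15,"x":0,"y":0.5,"z":0,"roll":0},{"gripper":15,"x":0,"y":0.5,"z":0,"roll":0},{"gripper":15,"x":0,"y":0.3,"z":0,"roll":0}]'

```text
time_s: 5.3
eef_pos: [0.6234, 0.2171, 0.2399]
eef_rot: [-0.001, 0.773, -0.634, 0.001]
wrist_force: [6.4, 1.3, -5.6]
opening: 0.212
```

```bash
python3 - <<'E'
from h import *
w=cam('wrist');t=cam('scene');o=ctrl.get_obs();print(o['eef_pos'],o['wrist_force'],o['time_s'])
print(proj(t,[[.565,.206,.09]]))
im=np.hstack([cv2.resize(w['img'],(400,300)),cv2.resize(t['img'][100:250,150:350],(400,300))])
cv2.imwrite('pics/w4.png',im[:,:,::-1])
E
```

```text
[0.62320046 0.21705499 0.23990123] [ 5.1069715   0.29579324 -4.88404057] 5.4
[[233.49394018 149.8935367 ]]
```

View pics/w4.png

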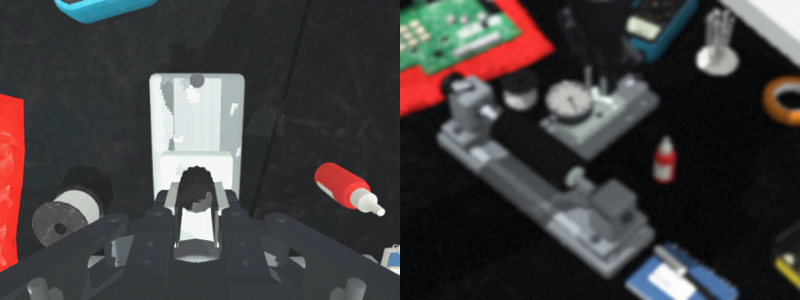

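```bash
cat > needle.py <<'E'
from h import *
A=np.radians(11.24);ex=np.array([np.cos(A),np.sin(A),0]);ey=np.array([-np.sin(A),np.cos(A),0])
def rect(c,ctr,n=160,half=.04):
    # image: up = bench +x (grip knob), right = -y
    s=np.linspace(-half,half,n);X,Y=np.meshgrid(s,s)
    P=np.array([ctr[0],ctr[1],.09])-Y[...,None]*ex-X[...,None]*ey
    uv=proj(c,P.reshape(-1,3)).reshape(n,n,2).astype(np.float32)
    return cv2.remap(c['img'],uv[...,0],uv[...,1],cv2.INTER_CUBIC)
def needle(c,ctr,save=None):
    """returns angle rad (0=to roller, clockwise from above), centre"""
    ctr=np.array(ctr,float);n=160;px=.08/n
    for _ in range(4):
        g=cv2.GaussianBlur(rect(c,ctr).min(2),(5,5),0)
        yy,xx=np.mgrid[:n,:n]-(n-1)/2
        # disc match: bright inside r<28mm, dark ring outside
        r=np.hypot(xx,yy)*px;k=np.where(r<.028,1,np.where(r<.033,-1.4,0)).astype(np.float32)
        k=k[n//2-68:n//2+68,n//2-68:n//2+68]
        m=cv2.filter2D((g>np.percentile(g,99)*.55).astype(np.float32),-1,k,borderType=cv2.BORDER_REPLICATE)
        _,_,_,(mx,my)=cv2.minMaxLoc(m)
        ctr=ctr-((my-(n-1)/2)*px*ex+(mx-(n-1)/2)*px*ey)[:2]
    im=rect(c,ctr);g=im.min(2).astype(np.float32)
    th=np.radians(np.arange(0,360,1));rr=np.linspace(.005,.017,30)
    f=lambda t,rr:cv2.remap(g,((n-1)/2-np.sin(t)[:,None]*rr/px).astype(np.float32),((n-1)/2+np.cos(t)[:,None]*rr/px).astype(np.float32),1)
    pr=f(th,rr).mean(1);pr=cv2.GaussianBlur(np.tile(pr,3)[None],(0,0),4)[0,360:720]
    i=pr.argmin();loc=(np.arange(i-25,i+26))%360;w=np.clip(np.median(pr)-pr[loc],0,None)**2
    a=i+(w*np.arange(-25,26)).sum()/w.sum()
    if save:cv2.imwrite('pics/'+save,cv2.resize(im,(560,560))[:,:,::-1])
    d=ctr-[.4932,.1658];return np.radians(a),ctr.round(4),(d@ex[:2]).round(4),(d@ey[:2]).round(4),(np.median(pr)-pr[i]).round(1)
E
python3 - <<'E'
from needle import *
c=cam('scene');r=needle(c,[.565,.206],'n1.png');print(r,r[0]/.5236)
E
```

```text
(np.float64(5.111233330344577), array([0.5689, 0.2068]), np.float64(0.0823), np.float64(0.0254), np.float32(40.4)) 9.76171377071157
```

View pics/n1.png

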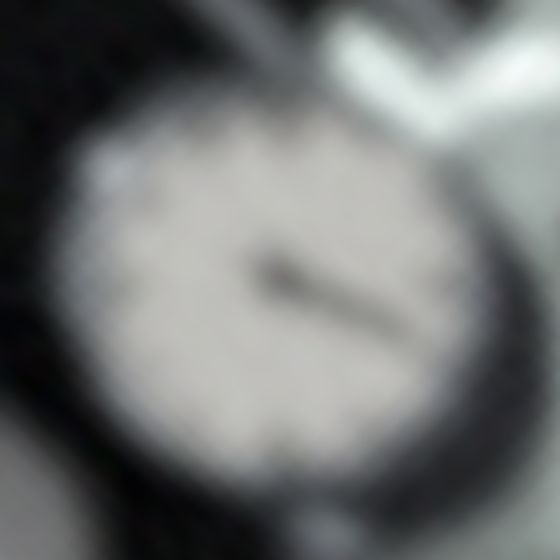

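move_arm --moves '[{"gripper":15,"x":0,"y":-0.2,"z":0,"roll":0},{"gripper":15,"x":0,"y":-0.18,"z":0,"roll":0},{"gripper":15,"x":0,"y":0,"z":0,"roll":0}]'

```text
time_s: 5.82
eef_pos: [0.6264, 0.2177, 0.2398]
eef_rot: [0.0, 0.773, -0.634, -0.0]
wrist_force: [-3.6, -1.1, 3.4]
opening: 0.208
```

```bash
python3 - <<'E'
from needle import *
c=cam('scene');r=needle(c,[.572,.207],'n2.png');print(r,r[0]/.5236);o=ctrl.get_obs();print(o['eef_pos'],o['wrist_force'],o['time_s'])
E
```

```text
(np.float64(3.7213473746118795), array([0.572, 0.207]), np.float64(0.0853), np.float64(0.0251), np.float32(36.5)) 7.107233335775171
[0.62639821 0.21773964 0.23983681] [-3.3597562  -2.67388842  2.84733555] 5.875
```

move_arm --moves '[{"gripper":15,"x":0,"y":-0.12,"z":0,"roll":0},{"gripper":15,"x":0,"y":0,"z":0,"roll":0},{"gripper":15,"x":0,"y":0,"z":0,"roll":0}]'

```text
time_s: 6.25
eef_pos: [0.6277, 0.218, 0.2398]
eef_rot: [-0.0, 0.773, -0.634, 0.0]
wrist_force: [-4.0, -0.9, 4.1]
opening: 0.203
```

```bash
python3 - <<'E'
from needle import *
c=cam('scene');r=needle(c,[.572,.207],'n3.png');print(r,r[0]/.5236);o=ctrl.get_obs();print(o['eef_pos'],o['wrist_force'],o['time_s'])
E
```

```text
(np.float64(2.9697362232978612), array([0.5734, 0.2078]), np.float64(0.0868), np.float64(0.0256), np.float32(32.7)) 5.671765132348857
[0.62775483 0.21796933 0.23981941] [-2.86027648 -1.82617281  3.33618799] 6.3
```

View pics/n3.png

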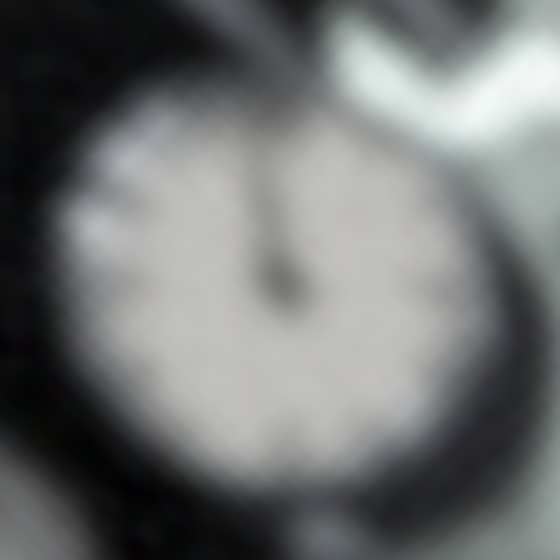

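move_arm --moves '[{"gripper":60,"x":0,"y":0,"z":0,"roll":0},{"gripper":60,"x":0,"y":0,"z":0,"roll":0},{"gripper":60,"x":0,"y":0,"z":-2,"roll":0},{"gripper":60,"x":0,"y":0,"z":-3,"roll":0},{"gripper":60,"x":0,"y":0,"z":-4,"roll":0}]'

```text
time_s: 6.92
eef_pos: [0.6276, 0.218, 0.3312]
eef_rot: [0.0, 0.773, -0.634, -0.0]
wrist_force: [0.1, -0.0, 0.3]
opening: 0.6
```

move_arm --moves '[{"gripper":0,"x":1.5,"y":4.7,"z":-1,"roll":0},{"gripper":0,"x":1.5,"y":4.7,"z":0,"roll":0},{"gripper":0,"x":1.5,"y":4.8,"z":0,"roll":0},{"gripper":0,"x":0,"y":0,"z":2,"roll":0},{"gripper":0,"x":0,"y":0,"z":0,"roll":0}]'

```text
time_s: 7.55
eef_pos: [0.4968, 0.1459, 0.3202]
eef_rot: [-0.0, 0.773, -0.634, -0.0]
wrist_force: [-0.1, -0.5, -0.6]
opening: 0.0
```

```bash
python3 - <<'E'
from needle import *
c=cam('wrist','w5.png');o=ctrl.get_obs();print(o['eef_pos'],o['wrist_force'],o['time_s'],o['opening'])
r=needle(c,[.572,.207],'n4.png');print(r,r[0]/.5236)
d=np.array(o['eef_pos'])[:2]-[.4932,.1658];print('tool bench',d@ex[:2],d@ey[:2])
a=cv2.resize(c['img'],(512,384));b=cv2.resize(cv2.imread('pics/n4.png')[:,:,::-1],(280,280))
im=np.zeros((384,792,3),np.uint8);im[:,:512]=a;im[:280,512:]=b;cv2.imwrite('pics/w5.png',im[:,:,::-1])
c=cam('scene');r=needle(c,[.572,.207]);print(r)
E
```

```text
[0.49749609 0.14611105 0.32085204] [ 0.21896212 -0.46818976  0.31893366] 7.6 -0.004303285099673955
(np.float64(3.132125897949659), array([0.5711, 0.2089]), np.float64(0.0848), np.float64(0.0271), np.float32(70.1)) 5.981905840239991
tool bench 0.0003759344914903111 -0.02014869357454884
(np.float64(2.5826568738891607), array([0.6061, 0.1817]), np.float64(0.1138), np.float64(-0.0064), np.float32(120.4))
```

View pics/w5.png

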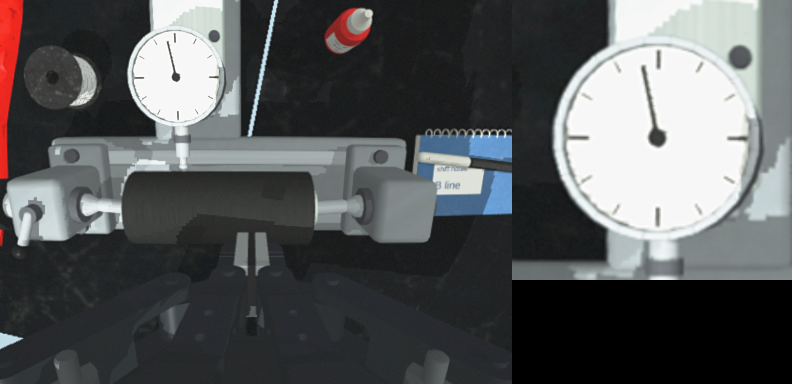

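move_arm --moves '[{"gripper":0,"x":0,"y":0.8,"z":1.2,"roll":0},{"gripper":0,"x":0,"y":0,"z":1.3,"roll":0},{"gripper":0,"x":0,"y":0,"z":0.8,"roll":0},{"gripper":0,"x":0,"y":0,"z":0.4,"roll":0},{"gripper":0,"x":0,"y":0,"z":0,"roll":0}]'

```text
time_s: 8.28
eef_pos: [0.4894, 0.1446, 0.2823]
eef_rot: [0.0, 0.773, -0.634, -0.0]
wrist_force: [0.1, -0.0, -0.3]
opening: -0.0
```

move_arm --moves '[{"gripper":0,"x":0,"y":0,"z":0.1,"roll":0},{"gripper":0,"x":0,"y":0,"z":0.1,"roll":0},{"gripper":0,"x":0,"y":0,"z":0,"roll":0}]'

```text
time_s: 8.65
eef_pos: [0.4894, 0.1446, 0.2808]
eef_rot: [-0.0, 0.773, -0.634, 0.0]
wrist_force: [0.3, 0.1, 0.1]
opening: 0.002
```

move_arm --moves '[{"gripper":0,"x":0,"y":0,"z":0.1,"roll":0},{"gripper":0,"x":0,"y":0,"z":0.0,"roll":0}]'

```text
time_s: 8.9
eef_pos: [0.4895, 0.1446, 0.2801]
eef_rot: [-0.0, 0.773, -0.634, 0.0]
wrist_force: [-1.1, 0.4, 3.0]
opening: -0.001
```

```bash
python3 - <<'E'
s=open('needle.py').read()
s=s.replace("    im=rect(c,ctr);g=im.min(2)","""    for _ in range(2):
        g=cv2.blur(rect(c,ctr).min(2).astype(np.float32),(11,11));m=n//2;sub=g[m-10:m+10,m-10:m+10]
        _,_,(mx,my),_=cv2.minMaxLoc(sub);ctr=ctr-((my+m-10-(n-1)/2)*px*ex+(mx+m-10-(n-1)/2)*px*ey)[:2]
    im=rect(c,ctr);g=im.min(2)""")
s+="""
def look(save=None):
    o=ctrl.get_obs();c=cam('wrist');r=needle(c,[.572,.2085],save);d=np.array(o['eef_pos'])[:2]-[.4932,.1658]
    print('t %.2f needle %.3f p %.2f mm ctr %s,%s q %s | bench x %.1f mm z %.4f F %s'%(o['time_s'],r[0],r[0]/.5236,r[2],r[3],r[4],1e3*(d@ex[:2]),o['eef_pos'][2],np.round(o['wrist_force'],1)))
"""
open('needle.py','w').write(s)
E
python3 -c "
from needle import *
look();look()"
```

```text
t 8.90 needle 2.942 p 5.62 mm ctr 0.0856,0.0255 q 126.6 | bench x -7.8 mm z 0.2801 F [-1.1  0.4  3. ]
t 8.95 needle 2.939 p 5.61 mm ctr 0.0856,0.0255 q 127.3 | bench x -7.8 mm z 0.2800 F [-0.9 -0.2  2.8]
```

move_arm --moves '[{"gripper":0,"x":0,"y":0,"z":0.05,"roll":0},{"gripper":0,"x":0,"y":0,"z":0,"roll":0}]'

```text
time_s: 9.25
eef_pos: [0.4896, 0.1446, 0.2799]
eef_rot: [-0.0, 0.773, -0.634, 0.0]
wrist_force: [-2.6, -0.5, 8.3]
opening: 0.002
```

move_arm --moves '[{"gripper":0,"x":0,"y":-0.2,"z":-0.05,"roll":0},{"gripper":0,"x":0,"y":-0.2,"z":-0.05,"roll":0}]'

```text
time_s: 9.5
eef_pos: [0.493, 0.1453, 0.2803]
eef_rot: [0.0, 0.773, -0.634, -0.0]
wrist_force: [-3.2, -1.3, 3.5]
opening: 0.004
```

```bash
python3 -c "
from needle import *
look()"
```

```text
t 9.50 needle 3.049 p 5.82 mm ctr 0.0856,0.0255 q 125.8 | bench x -4.2 mm z 0.2803 F [-3.2 -1.3  3.5]
```

move_arm --moves '[{"gripper":0,"x":0,"y":-0.2,"z":0.0,"roll":0},{"gripper":0,"x":0,"y":-0.2,"z":0.0,"roll":0}]'

```text
time_s: 9.8
eef_pos: [0.4972, 0.1461, 0.2803]
eef_rot: [0.0, 0.773, -0.634, -0.0]
wrist_force: [-3.1, -0.8, 5.1]
opening: -0.002
```

move_arm --moves '[{"gripper":0,"x":0,"y":-0.2,"z":0.01,"roll":0},{"gripper":0,"x":0,"y":-0.2,"z":0.02,"roll":0}]'

```text
time_s: 10.05
eef_pos: [0.5013, 0.1469, 0.2803]
eef_rot: [-0.0, 0.773, -0.634, 0.0]
wrist_force: [-2.5, -0.9, 7.2]
opening: 0.002
```

```bash
python3 -c "
from needle import *
look()"
```

```text
t 10.05 needle 3.375 p 6.45 mm ctr 0.0856,0.0255 q 125.0 | bench x 4.3 mm z 0.2803 F [-2.5 -0.9  7.2]
```

move_arm --moves '[{"gripper":0,"x":0,"y":-0.2,"z":0.02,"roll":0},{"gripper":0,"x":0,"y":-0.2,"z":0.04,"roll":0}]'

```text
time_s: 10.35
eef_pos: [0.5055, 0.1477, 0.2802]
eef_rot: [-0.0, 0.773, -0.634, 0.001]
wrist_force: [-3.3, -0.3, 10.5]
opening: -0.001
```

move_arm --moves '[{"gripper":0,"x":0,"y":-0.2,"z":0.06,"roll":0},{"gripper":0,"x":0,"y":-0.1,"z":0.03,"roll":0}]'

```text
time_s: 10.6
eef_pos: [0.509, 0.1484, 0.2799]
eef_rot: [-0.001, 0.773, -0.634, 0.001]
wrist_force: [-1.3, 0.3, 11.6]
opening: -0.001
```

```bash
python3 -c "
from needle import *
look()"
```

```text
t 10.60 needle 3.717 p 7.10 mm ctr 0.0856,0.0255 q 131.0 | bench x 12.1 mm z 0.2799 F [-1.3  0.3 11.6]
```

move_arm --moves '[{"gripper":0,"x":0,"y":0,"z":-0.2,"roll":0},{"gripper":0,"x":0,"y":0,"z":-0.8,"roll":0},{"gripper":0,"x":0,"y":2.2,"z":0,"roll":0},{"gripper":0,"x":0,"y":0,"z":0.3,"roll":0},{"gripper":0,"x":0,"y":0,"z":0.2,"roll":0}]'

```text
time_s: 11.28
eef_pos: [0.4868, 0.144, 0.2833]
eef_rot: [-0.0, 0.773, -0.634, 0.0]
wrist_force: [0.3, -0.4, -0.4]
opening: 0.001
```

```bash
python3 -c "
from needle import *
look()"
```

```text
t 11.28 needle 3.717 p 7.10 mm ctr 0.0856,0.0255 q 132.3 | bench x -10.6 mm z 0.2833 F [ 0.3 -0.4 -0.4]
```

move_arm --moves '[{"gripper":0,"x":0,"y":0,"z":0.08,"roll":0},{"gripper":0,"x":0,"y":0,"z":0.0,"roll":0}]'

```text
time_s: 11.58
eef_pos: [0.4867, 0.144, 0.2824]
eef_rot: [0.0, 0.773, -0.634, -0.0]
wrist_force: [-0.5, -0.3, 1.1]
opening: 0.001
```

move_arm --moves '[{"gripper":0,"x":0,"y":0,"z":0.06,"roll":0},{"gripper":0,"x":0,"y":0,"z":0.0,"roll":0}]'

```text
time_s: 11.82
eef_pos: [0.4864, 0.144, 0.2819]
eef_rot: [0.0, 0.773, -0.634, -0.0]
wrist_force: [0.0, 0.3, 0.1]
opening: 0.002
```

move_arm --moves '[{"gripper":0,"x":0,"y":0,"z":0.06,"roll":0},{"gripper":0,"x":0,"y":0,"z":0.0,"roll":0}]'

```text
time_s: 12.08
eef_pos: [0.4864, 0.144, 0.2814]
eef_rot: [0.0, 0.773, -0.634, -0.0]
wrist_force: [0.9, 0.0, -0.3]
opening: -0.001
```

move_arm --moves '[{"gripper":0,"x":0,"y":0,"z":0.05,"roll":0},{"gripper":0,"x":0,"y":0,"z":0.0,"roll":0}]'

```text
time_s: 12.32
eef_pos: [0.4864, 0.144, 0.2809]
eef_rot: [0.0, 0.773, -0.634, -0.0]
wrist_force: [0.3, 1.0, 0.0]
opening: -0.002
```

move_arm --moves '[{"gripper":0,"x":0,"y":0,"z":0.06,"roll":0},{"gripper":0,"x":0,"y":0,"z":0.0,"roll":0}]'

```text
time_s: 12.58
eef_pos: [0.4864, 0.144, 0.2802]
eef_rot: [0.0, 0.773, -0.634, -0.0]
wrist_force: [-0.1, -0.5, -0.0]
opening: 0.0
```

move_arm --moves '[{"gripper":0,"x":0,"y":0,"z":0.05,"roll":0},{"gripper":0,"x":0,"y":0,"z":0.0,"roll":0}]'

```text
time_s: 12.82
eef_pos: [0.4864, 0.144, 0.2797]
eef_rot: [0.0, 0.773, -0.634, -0.0]
wrist_force: [-0.3, 0.6, -0.3]
opening: -0.003
```

move_arm --moves '[{"gripper":0,"x":0,"y":0,"z":0.06,"roll":0},{"gripper":0,"x":0,"y":0,"z":0.0,"roll":0}]'

```text
time_s: 13.08
eef_pos: [0.4865, 0.144, 0.2794]
eef_rot: [-0.0, 0.773, -0.634, 0.0]
wrist_force: [0.2, 0.0, 2.9]
opening: 0.001
```

move_arm --moves '[{"gripper":0,"x":0,"y":0,"z":0.05,"roll":0},{"gripper":0,"x":0,"y":0,"z":0.0,"roll":0}]'

```text
time_s: 13.32
eef_pos: [0.4865, 0.144, 0.2792]
eef_rot: [-0.0, 0.773, -0.634, 0.0]
wrist_force: [-3.1, 0.0, 6.3]
opening: -0.001
```

```bash
python3 -c "
from needle import *
look()"
```

```text
t 13.32 needle 3.721 p 7.11 mm ctr 0.0856,0.0255 q 127.6 | bench x -10.8 mm z 0.2792 F [-3.1  0.   6.3]
```

move_arm --moves '[{"gripper":0,"x":0,"y":-0.15,"z":-0.06,"roll":0},{"gripper":0,"x":0,"y":-0.15,"z":-0.05,"roll":0}]'

```text
time_s: 13.62
eef_pos: [0.4891, 0.1445, 0.2798]
eef_rot: [0.0, 0.773, -0.634, -0.0]
wrist_force: [-2.4, -0.7, 3.6]
opening: -0.0
```

```bash
python3 -c "
from needle import *
look()"
```

```text
t 13.62 needle 3.795 p 7.25 mm ctr 0.0856,0.0255 q 131.2 | bench x -8.2 mm z 0.2798 F [-2.4 -0.7  3.6]
```

move_arm --moves '[{"gripper":0,"x":0,"y":-0.15,"z":0.0,"roll":0},{"gripper":0,"x":0,"y":-0.15,"z":-0.02,"roll":0}]'

```text
time_s: 13.92
eef_pos: [0.4924, 0.1451, 0.28]
eef_rot: [0.0, 0.773, -0.634, 0.0]
wrist_force: [-2.4, -1.1, 3.8]
opening: 0.002
```

move_arm --moves '[{"gripper":0,"x":0,"y":-0.2,"z":-0.03,"roll":0},{"gripper":0,"x":0,"y":-0.2,"z":-0.03,"roll":0}]'

```text
time_s: 14.18
eef_pos: [0.4965, 0.146, 0.2804]
eef_rot: [-0.0, 0.773, -0.634, 0.0]
wrist_force: [-0.1, 0.7, 0.4]
opening: 0.0
```

```bash
python3 -c "
from needle import *
look()"
```

```text
t 14.18 needle 3.983 p 7.61 mm ctr 0.0856,0.0255 q 126.4 | bench x -0.6 mm z 0.2804 F [-0.1  0.7  0.4]
```

move_arm --moves '[{"gripper":0,"x":0,"y":0,"z":0.06,"roll":0},{"gripper":0,"x":0,"y":0,"z":0.03,"roll":0}]'

```text
time_s: 14.48
eef_pos: [0.4965, 0.146, 0.28]
eef_rot: [-0.0, 0.773, -0.634, 0.0]
wrist_force: [-0.6, -0.1, 4.6]
opening: -0.003
```

move_arm --moves '[{"gripper":0,"x":0,"y":0,"z":0.03,"roll":0},{"gripper":0,"x":0,"y":0,"z":0.0,"roll":0}]'

```text
time_s: 14.72
eef_pos: [0.4965, 0.146, 0.28]
eef_rot: [-0.0, 0.773, -0.634, 0.0]
wrist_force: [-0.2, 0.4, 5.9]
opening: -0.001
```

move_arm --moves '[{"gripper":0,"x":0,"y":-0.2,"z":0.0,"roll":0},{"gripper":0,"x":0,"y":-0.2,"z":0.01,"roll":0}]'

```text
time_s: 14.98
eef_pos: [0.5002, 0.1467, 0.2798]
eef_rot: [0.0, 0.773, -0.634, 0.0]
wrist_force: [-2.9, -0.3, 6.1]
opening: -0.002
```

move_arm --moves '[{"gripper":0,"x":0,"y":-0.2,"z":0.04,"roll":0},{"gripper":0,"x":0,"y":-0.2,"z":0.04,"roll":0}]'

```text
time_s: 15.22
eef_pos: [0.5044, 0.1475, 0.2795]
eef_rot: [-0.0, 0.773, -0.634, 0.0]
wrist_force: [-2.9, -0.3, 10.6]
opening: -0.002
```

```bash
python3 -c "
from needle import *
look()"
```

```text
t 15.22 needle 4.185 p 7.99 mm ctr 0.0851,0.0255 q 124.9 | bench x 7.4 mm z 0.2795 F [-2.9 -0.3 10.6]
```

move_arm --moves '[{"gripper":0,"x":0,"y":-0.2,"z":0.05,"roll":0},{"gripper":0,"x":0,"y":-0.15,"z":0.05,"roll":0}]'

```text
time_s: 15.52
eef_pos: [0.5083, 0.1483, 0.2792]
eef_rot: [-0.001, 0.773, -0.634, 0.001]
wrist_force: [-1.6, 0.4, 12.1]
opening: -0.001
```

```bash
python3 -c "
from needle import *
look()"
```

```text
t 15.53 needle 4.290 p 8.19 mm ctr 0.0851,0.0255 q 121.0 | bench x 11.4 mm z 0.2792 F [-1.6  0.4 12.1]
```

move_arm --moves '[{"gripper":0,"x":0,"y":0,"z":-0.2,"roll":0},{"gripper":0,"x":0,"y":0,"z":-0.7,"roll":0},{"gripper":0,"x":0,"y":1.6,"z":0,"roll":0},{"gripper":0,"x":0,"y":0,"z":0.4,"roll":0},{"gripper":0,"x":0,"y":0,"z":0.2,"roll":0}]'

```text
time_s: 16.2
eef_pos: [0.492, 0.145, 0.2802]
eef_rot: [0.0, 0.773, -0.634, -0.0]
wrist_force: [0.3, 0.5, 0.4]
opening: -0.0
```

```bash
python3 -c "
from needle import *
look()"
```

```text
t 16.20 needle 4.341 p 8.29 mm ctr 0.0856,0.0255 q 124.0 | bench x -5.3 mm z 0.2802 F [0.3 0.5 0.4]
```

move_arm --moves '[{"gripper":0,"x":0,"y":0,"z":0.06,"roll":0},{"gripper":0,"x":0,"y":0,"z":0.0,"roll":0}]'

```text
time_s: 16.5
eef_pos: [0.492, 0.145, 0.2798]
eef_rot: [0.0, 0.773, -0.634, -0.0]
wrist_force: [0.3, -0.4, -0.3]
opening: -0.003
```

move_arm --moves '[{"gripper":0,"x":0,"y":0,"z":0.06,"roll":0},{"gripper":0,"x":0,"y":0,"z":0.0,"roll":0}]'

```text
time_s: 16.75
eef_pos: [0.4919, 0.145, 0.2794]
eef_rot: [-0.0, 0.773, -0.634, 0.0]
wrist_force: [-0.2, 0.4, 0.7]
opening: 0.001
```

move_arm --moves '[{"gripper":0,"x":0,"y":0,"z":0.06,"roll":0},{"gripper":0,"x":0,"y":0,"z":0.0,"roll":0}]'

```text
time_s: 17.0
eef_pos: [0.492, 0.1451, 0.2792]
eef_rot: [-0.0, 0.773, -0.634, 0.0]
wrist_force: [-1.3, -0.2, 3.9]
opening: -0.001
```

move_arm --moves '[{"gripper":0,"x":0,"y":0,"z":0.03,"roll":0},{"gripper":0,"x":0,"y":-0.15,"z":-0.01,"roll":0},{"gripper":0,"x":0,"y":-0.15,"z":0.0,"roll":0}]'

```text
time_s: 17.38
eef_pos: [0.4949, 0.1456, 0.2791]
eef_rot: [-0.0, 0.773, -0.634, 0.0]
wrist_force: [-1.6, -0.3, 6.7]
opening: -0.004
```

```bash
python3 -c "
from needle import *
look()"
```

```text
t 17.38 needle 4.385 p 8.37 mm ctr 0.0856,0.0255 q 126.3 | bench x -2.3 mm z 0.2791 F [-1.6 -0.3  6.7]
```

move_arm --moves '[{"gripper":0,"x":0,"y":-0.15,"z":0.0,"roll":0},{"gripper":0,"x":0,"y":-0.15,"z":0.0,"roll":0}]'

```text
time_s: 17.68
eef_pos: [0.4977, 0.1462, 0.2789]
eef_rot: [0.0, 0.773, -0.634, 0.0]
wrist_force: [-2.8, -0.4, 5.5]
opening: 0.002
```

```bash
python3 -c "
from needle import *
look()"
```

```text
t 17.68 needle 4.434 p 8.47 mm ctr 0.0856,0.0255 q 122.2 | bench x 0.6 mm z 0.2789 F [-2.8 -0.4  5.5]
```

move_arm --moves '[{"gripper":0,"x":0,"y":-0.2,"z":0.03,"roll":0},{"gripper":0,"x":0,"y":-0.2,"z":0.04,"roll":0}]'

```text
time_s: 17.98
eef_pos: [0.5019, 0.147, 0.2785]
eef_rot: [-0.0, 0.773, -0.634, 0.0]
wrist_force: [-2.1, 0.2, 8.0]
opening: -0.0
```

```bash
python3 -c "
from needle import *
look()"
```

```text
t 17.98 needle 4.475 p 8.55 mm ctr 0.0856,0.0255 q 123.9 | bench x 4.9 mm z 0.2785 F [-2.1  0.2  8. ]
```

move_arm --moves '[{"gripper":0,"x":0,"y":-0.2,"z":0.05,"roll":0},{"gripper":0,"x":0,"y":-0.2,"z":0.06,"roll":0}]'

```text
time_s: 18.27
eef_pos: [0.5062, 0.1478, 0.2781]
eef_rot: [-0.001, 0.773, -0.634, 0.001]
wrist_force: [-2.1, 0.9, 12.3]
opening: -0.002
```

```bash
python3 -c "
from needle import *
look()"
```

```text
t 18.27 needle 4.486 p 8.57 mm ctr 0.0856,0.0255 q 121.7 | bench x 9.3 mm z 0.2781 F [-2.1  0.9 12.3]
```

move_arm --moves '[{"gripper":0,"x":0,"y":-0.2,"z":0.03,"roll":0},{"gripper":0,"x":0,"y":-0.2,"z":0.05,"roll":0}]'

```text
time_s: 18.58
eef_pos: [0.5104, 0.1486, 0.2776]
eef_rot: [-0.001, 0.773, -0.634, 0.001]
wrist_force: [-0.5, -0.7, 10.6]
opening: 0.003
```

```bash
python3 -c "
from needle import *
look()"
```

```text
t 18.57 needle 4.455 p 8.51 mm ctr 0.0856,0.0255 q 118.1 | bench x 13.5 mm z 0.2776 F [-0.5 -0.7 10.6]
```

move_arm --moves '[{"gripper":0,"x":0,"y":0,"z":-0.15,"roll":0},{"gripper":0,"x":0,"y":0,"z":-0.75,"roll":0},{"gripper":0,"x":0,"y":1.6,"z":0,"roll":0},{"gripper":0,"x":0,"y":0,"z":0,"roll":0}]'

```text
time_s: 19.12
eef_pos: [0.4929, 0.1454, 0.2847]
eef_rot: [0.0, 0.773, -0.634, -0.001]
wrist_force: [1.0, -1.0, 0.3]
opening: -0.003
```

```bash
python3 -c "
from needle import *
look()"
```

```text
t 19.12 needle 4.436 p 8.47 mm ctr 0.0856,0.0255 q 129.9 | bench x -4.2 mm z 0.2847 F [ 1.  -1.   0.3]
```

move_arm --moves '[{"gripper":0,"x":0,"y":-0.8,"z":0,"roll":0},{"gripper":0,"x":0,"y":0,"z":0.3,"roll":0},{"gripper":0,"x":0,"y":0,"z":0.1,"roll":0},{"gripper":0,"x":0,"y":0,"z":0.06,"roll":0},{"gripper":0,"x":0,"y":0,"z":0.0,"roll":0}]'

```text
time_s: 19.8
eef_pos: [0.5015, 0.147, 0.2802]
eef_rot: [0.0, 0.773, -0.634, -0.0]
wrist_force: [0.3, 0.1, 0.5]
opening: 0.0
```

move_arm --moves '[{"gripper":0,"x":0,"y":0,"z":0.06,"roll":0},{"gripper":0,"x":0,"y":0,"z":0.0,"roll":0}]'

```text
time_s: 20.05
eef_pos: [0.5016, 0.147, 0.2797]
eef_rot: [-0.0, 0.773, -0.634, 0.0]
wrist_force: [0.1, 0.3, 0.3]
opening: 0.0
```

move_arm --moves '[{"gripper":0,"x":0,"y":0,"z":0.06,"roll":0},{"gripper":0,"x":0,"y":0,"z":0.0,"roll":0}]'

```text
time_s: 20.3
eef_pos: [0.5016, 0.147, 0.279]
eef_rot: [0.0, 0.773, -0.634, -0.0]
wrist_force: [0.2, 0.3, 0.4]
opening: 0.003
```

move_arm --moves '[{"gripper":0,"x":0,"y":0,"z":0.06,"roll":0},{"gripper":0,"x":0,"y":0,"z":0.0,"roll":0}]'

```text
time_s: 20.55
eef_pos: [0.5016, 0.147, 0.2784]
eef_rot: [0.0, 0.773, -0.634, -0.0]
wrist_force: [-0.3, 0.1, -1.0]
opening: 0.002
```

move_arm --moves '[{"gripper":0,"x":0,"y":0,"z":0.05,"roll":0},{"gripper":0,"x":0,"y":0,"z":0.0,"roll":0}]'

```text
time_s: 20.8
eef_pos: [0.5016, 0.147, 0.278]
eef_rot: [-0.0, 0.773, -0.634, -0.0]
wrist_force: [-0.7, 0.3, -0.4]
opening: 0.001
```

move_arm --moves '[{"gripper":0,"x":0,"y":0,"z":0.05,"roll":0},{"gripper":0,"x":0,"y":0,"z":0.0,"roll":0}]'

```text
time_s: 21.05
eef_pos: [0.5017, 0.147, 0.2778]
eef_rot: [-0.0, 0.773, -0.634, 0.0]
wrist_force: [-0.8, -0.3, 3.8]
opening: 0.002
```

move_arm --moves '[{"gripper":0,"x":0,"y":0,"z":0.04,"roll":0},{"gripper":0,"x":0,"y":0,"z":0.0,"roll":0}]'

```text
time_s: 21.3
eef_pos: [0.5018, 0.147, 0.2777]
eef_rot: [-0.0, 0.773, -0.634, 0.0]
wrist_force: [-1.4, 0.1, 6.4]
opening: -0.006
```

move_arm --moves '[{"gripper":0,"x":0,"y":0.2,"z":0.0,"roll":0},{"gripper":0,"x":0,"y":0.2,"z":0.0,"roll":0},{"gripper":0,"x":0,"y":0.2,"z":0.0,"roll":0}]'

```text
time_s: 21.68
eef_pos: [0.4964, 0.1458, 0.2779]
eef_rot: [-0.001, 0.773, -0.634, 0.001]
wrist_force: [3.7, 1.0, 7.3]
opening: 0.002
```

```bash
python3 -c "
from needle import *
look()"
```

```text
t 21.68 needle 4.404 p 8.41 mm ctr 0.0851,0.0255 q 123.4 | bench x -0.8 mm z 0.2779 F [3.7 1.  7.3]
```

move_arm --moves '[{"gripper":0,"x":0,"y":0,"z":-0.1,"roll":0},{"gripper":0,"x":0,"y":0,"z":-0.5,"roll":0},{"gripper":0,"x":0,"y":0,"z":-2,"roll":0},{"gripper":0,"x":0,"y":0,"z":-2,"roll":0},{"gripper":0,"x":0,"y":0,"z":0,"roll":0}]'

```text
time_s: 22.35
eef_pos: [0.4958, 0.1459, 0.324]
eef_rot: [-0.0, 0.773, -0.634, 0.001]
wrist_force: [0.5, -0.5, -0.7]
opening: -0.001
```

```bash
python3 -c "
from needle import *
look();look('fin.png')
c=cam('wrist');cv2.imwrite('pics/fin2.png',c['img'][:,:,::-1])"
```

```text
t 22.35 needle 4.406 p 8.41 mm ctr 0.0851,0.025 q 93.8 | bench x -1.3 mm z 0.3240 F [ 0.5 -0.5 -0.7]
t 22.40 needle 4.402 p 8.41 mm ctr 0.0851,0.025 q 93.8 | bench x -1.7 mm z 0.3229 F [ 0.2  0.1 -0.8]
```

View pics/fin2.png

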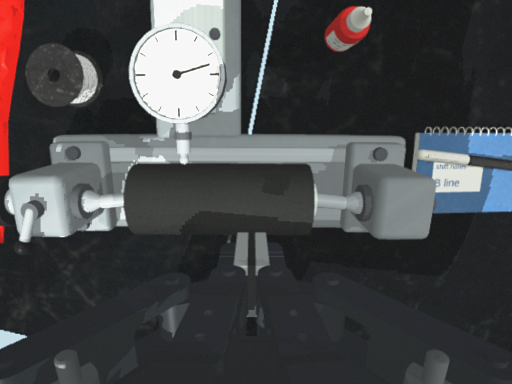

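move_arm --moves '[{"gripper":0,"x":0,"y":0.1,"z":2,"roll":0},{"gripper":0,"x":0,"y":0,"z":1.8,"roll":0},{"gripper":0,"x":0,"y":0,"z":0.3,"roll":0},{"gripper":0,"x":0,"y":0,"z":0.15,"roll":0},{"gripper":0,"x":0,"y":0,"z":0,"roll":0}]'

```text
time_s: 23.12
eef_pos: [0.495, 0.1456, 0.281]
eef_rot: [-0.0, 0.773, -0.634, 0.0]
wrist_force: [-0.1, 0.3, -0.3]
opening: -0.005
```

move_arm --moves '[{"gripper":0,"x":0,"y":0,"z":0.05,"roll":0},{"gripper":0,"x":0,"y":0,"z":0,"roll":0}]'

```text
time_s: 23.38
eef_pos: [0.4949, 0.1456, 0.2805]
eef_rot: [-0.0, 0.773, -0.634, 0.0]
wrist_force: [-0.2, -0.4, -0.3]
opening: -0.001
```

move_arm --moves '[{"gripper":0,"x":0,"y":0,"z":0.05,"roll":0},{"gripper":0,"x":0,"y":0,"z":0,"roll":0}]'

```text
time_s: 23.62
eef_pos: [0.4947, 0.1456, 0.2796]
eef_rot: [-0.0, 0.773, -0.634, 0.0]
wrist_force: [-0.8, 0.2, -0.2]
opening: -0.004
```

```bash
python3 -c "
from needle import *
look()"
```

```text
t 23.62 needle 4.457 p 8.51 mm ctr 0.0856,0.0255 q 125.8 | bench x -2.4 mm z 0.2796 F [-0.8  0.2 -0.2]
```

```bash
python3 - <<'E'
s=open('needle.py').read()
s=s.replace("    im=rect(c,ctr);g=im.min(2)","""    for _ in range(6):
        g=rect(c,ctr).min(2).astype(np.float32);w=np.clip(120-g,0,None)*(np.hypot(xx,yy)*px<.0038)
        ctr=ctr-((w*yy).sum()/w.sum()*px*ex+(w*xx).sum()/w.sum()*px*ey)[:2]*.9
    im=rect(c,ctr);g=im.min(2)""",1)
s=s.replace("rr=np.linspace(.005,.017,30)","rr=np.linspace(.008,.018,30)")
open('needle.py','w').write(s)
E
python3 -c "
from needle import *
look();look()"
```

```text
t 23.68 needle 4.436 p 8.47 mm ctr 0.0855,0.0254 q 112.7 | bench x -2.4 mm z 0.2796 F [0.7 0.3 0.7]
t 23.73 needle 4.437 p 8.47 mm ctr 0.0855,0.0254 q 112.7 | bench x -2.4 mm z 0.2796 F [ 0.6  0.1 -0.1]
```

move_arm --moves '[{"gripper":0,"x":0,"y":0,"z":0.05,"roll":0},{"gripper":0,"x":0,"y":0,"z":0,"roll":0}]'

```text
time_s: 24.02
eef_pos: [0.4947, 0.1456, 0.279]
eef_rot: [0.0, 0.773, -0.634, -0.0]
wrist_force: [0.1, 0.1, -1.2]
opening: -0.001
```

move_arm --moves '[{"gripper":0,"x":0,"y":0,"z":0.05,"roll":0},{"gripper":0,"x":0,"y":0,"z":0,"roll":0}]'

```text
time_s: 24.28
eef_pos: [0.4947, 0.1456, 0.2785]
eef_rot: [0.0, 0.773, -0.634, -0.0]
wrist_force: [0.5, 0.4, -0.0]
opening: -0.001
```

move_arm --moves '[{"gripper":0,"x":0,"y":0,"z":0.05,"roll":0},{"gripper":0,"x":0,"y":0,"z":0,"roll":0}]'

```text
time_s: 24.52
eef_pos: [0.4948, 0.1456, 0.2781]
eef_rot: [-0.0, 0.773, -0.634, 0.0]
wrist_force: [0.0, -0.9, -0.3]
opening: 0.001
```

Now a monitored scan in the backward direction (toward −x) to see which side of the peak we are on.

move_arm --moves '[{"gripper":0,"x":0,"y":0,"z":0.05,"roll":0},{"gripper":0,"x":0,"y":0,"z":0,"roll":0}]'

```text
time_s: 24.78
eef_pos: [0.4948, 0.1456, 0.2779]
eef_rot: [-0.0, 0.773, -0.634, 0.0]
wrist_force: [-2.5, -0.8, 4.8]
opening: -0.001
```

move_arm --moves '[{"gripper":0,"x":0,"y":0,"z":0.04,"roll":0},{"gripper":0,"x":0,"y":0,"z":0,"roll":0}]'

```text
time_s: 25.02
eef_pos: [0.495, 0.1457, 0.2779]
eef_rot: [-0.0, 0.773, -0.634, 0.0]
wrist_force: [-1.6, -0.9, 6.6]
opening: 0.002
```

```bash
python3 -c "
from needle import *
look()"
```

```text
t 25.02 needle 4.434 p 8.47 mm ctr 0.0855,0.0254 q 113.3 | bench x -2.1 mm z 0.2779 F [-1.6 -0.9  6.6]
```

move_arm --moves '[{"gripper":0,"x":0,"y":0.2,"z":0.0,"roll":0},{"gripper":0,"x":0,"y":0.2,"z":0.01,"roll":0}]'

```text
time_s: 25.32
eef_pos: [0.4915, 0.1449, 0.2777]
eef_rot: [-0.001, 0.773, -0.634, 0.001]
wrist_force: [2.7, 0.8, 3.2]
opening: -0.002
```

```bash
python3 -c "
from needle import *
look()"
```

```text
t 25.32 needle 4.425 p 8.45 mm ctr 0.0853,0.0254 q 108.9 | bench x -5.7 mm z 0.2777 F [2.7 0.8 3.2]
```

move_arm --moves '[{"gripper":0,"x":0,"y":0.2,"z":0.03,"roll":0},{"gripper":0,"x":0,"y":0.2,"z":0.04,"roll":0}]'

```text
time_s: 25.62
eef_pos: [0.4873, 0.144, 0.2771]
eef_rot: [-0.001, 0.773, -0.634, 0.001]
wrist_force: [2.8, 0.7, 7.1]
opening: -0.004
```

```bash
python3 -c "
from needle import *
look()"
```

```text
t 25.62 needle 4.450 p 8.50 mm ctr 0.0855,0.0253 q 114.0 | bench x -10.0 mm z 0.2771 F [2.8 0.7 7.1]
```

move_arm --moves '[{"gripper":0,"x":0,"y":0.2,"z":0.06,"roll":0},{"gripper":0,"x":0,"y":0.2,"z":0.07,"roll":0}]'

```text
time_s: 25.92
eef_pos: [0.4832, 0.1432, 0.2758]
eef_rot: [-0.0, 0.773, -0.634, 0.0]
wrist_force: [1.4, -0.4, 8.1]
opening: 0.001
```

```bash
python3 -c "
from needle import *
look()"
```

```text
t 25.93 needle 4.449 p 8.50 mm ctr 0.0855,0.0254 q 115.8 | bench x -14.2 mm z 0.2758 F [ 1.4 -0.4  8.1]
```

move_arm --moves '[{"gripper":0,"x":0,"y":0.15,"z":0.06,"roll":0},{"gripper":0,"x":0,"y":0.15,"z":0.07,"roll":0}]'

```text
time_s: 26.22
eef_pos: [0.48, 0.1426, 0.2742]
eef_rot: [0.0, 0.773, -0.634, 0.0]
wrist_force: [-1.0, -0.8, 8.5]
opening: -0.001
```

```bash
python3 -c "
from needle import *
look()"
```

```text
t 26.23 needle 3.176 p 6.07 mm ctr 0.0855,0.0253 q 156.1 | bench x -17.5 mm z 0.2742 F [-1.  -0.8  8.5]
```

move_arm --moves '[{"gripper":0,"x":0,"y":0,"z":-0.2,"roll":0},{"gripper":0,"x":0,"y":0,"z":-0.8,"roll":0},{"gripper":0,"x":0,"y":-1.6,"z":0,"roll":0},{"gripper":0,"x":0,"y":0,"z":0,"roll":0}]'

```text
time_s: 26.78
eef_pos: [0.4961, 0.1458, 0.284]
eef_rot: [0.0, 0.773, -0.634, 0.0]
wrist_force: [0.1, 0.0, 0.2]
opening: 0.004
```

```bash
python3 -c "
from needle import *
look();look()"
```

```text
t 26.77 needle 4.409 p 8.42 mm ctr 0.0855,0.0253 q 110.0 | bench x -1.1 mm z 0.2840 F [0.1 0.  0.2]
t 26.82 needle 4.408 p 8.42 mm ctr 0.0855,0.0253 q 110.8 | bench x -1.6 mm z 0.2836 F [-0.7  0.2 -1.1]
```

move_arm --moves '[{"gripper":0,"x":0,"y":0,"z":-1.5,"roll":0},{"gripper":0,"x":0,"y":0,"z":-1.5,"roll":0},{"gripper":0,"x":0,"y":0,"z":0,"roll":0},{"gripper":0,"x":0,"y":0,"z":0,"roll":0}]'

```text
time_s: 27.38
eef_pos: [0.4956, 0.1458, 0.3141]
eef_rot: [-0.0, 0.773, -0.634, 0.0]
wrist_force: [-0.1, -0.4, 0.5]
opening: -0.0
```

```bash
python3 -c "
from needle import *
look();print(ctrl.hand_in())"
```

```text
t 27.38 needle 4.405 p 8.41 mm ctr 0.0853,0.0253 q 79.3 | bench x -1.5 mm z 0.3141 F [-0.1 -0.4  0.5]
the job is handed in; nothing more can be done
None
```

The job is handed in at 27.4 s of the 72 s allowed, with the roller left at rest about 0.1 mm short of its high spot. That is by my needle readings; no verdict was given.

- **Gauge:** I gripped the carriage knob and slid it in. The first push took the plunger to about 9.8 mm, so I pulled it back to about 5.6 mm, held it there and let go.
- **Roller:** I turned it with light strokes, watching the needle with the wrist camera, and passed the high spot in one direction and then back. The highest reading was about 8.5 to 8.6 mm of plunger.
- **At hand-in:** The needle read 4.41 rad (plunger 8.4 mm, well short of its end), which is inside the 0.25 mm allowed. The hand was clear of the roller by about 35 mm with no force on it. Most finger forces were 4 to 8 N, and the largest I read was about 12 N. The last picture, at about 22 s, showed the bottle, spool, pad and marker in place.

**Checks that disagreed:**
- The needle readings scatter by about 0.05 to 0.1 mm with how the dial's centre is found, so the 0.1 mm figure is no finer than that.
- One reading of 6.07 mm came when the dial was probably cut off at the picture's edge. I rejected it, and readings just after were back at 8.42 mm.
- I did not sweep a full turn. The high spot rests on the rise and fall seen on both sides of it and the known once-per-turn swing.

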